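# Clamp a bench block on the magnetic chuck

### The job

Push the steel bench block across the plate of the magnetic chuck until its long side lies flush against the stop rail, with the whole block still on the plate. Then push the chuck's lever from off past the light-hold detent, all the way to the second stop (full hold), and let go. Only push with the fingers: do not lift the block, do not pinch the lever's paddle, and leave the jar, the brass frame and the brass cube where they stand.

Things in the scene. Friction and masses are not known exactly. Their poses are not given: they have to be found in the camera images.
- chuck: Magnetic chuck, fixed. Origin at the plate's centre, on the bench top; x points to the stop rail (away from the robot), y left, z up. Steel plate with brass lines, 150 (x) by 170 mm (y), top 50 mm above the bench. Grey lever housing at its right: y = -85 to -210 mm, x = -75 to +75 mm, top at 36 mm, with two end-stop pins 8 mm thick up to 50 mm.
- rail_face (a point): Middle of the stop rail's near face, at the rail's top edge: x = +58 mm in the chuck's frame, 64 mm above the bench. The rail runs along the plate's far edge (chuck's y), 160 mm long, 12 mm thick, and stands 14 mm above the plate.
- lever_pivot (a point): The lever's upright pivot axis, at x = 0, y = -102 mm in the chuck's frame, 57 mm above the bench. With lever value j the arm points along (sin(j - 0.5), -cos(j - 0.5)) in the chuck's x, y.
- bench_block: Steel block, 75 mm (its x) by 115 mm (its y, the long side) by 17 mm high, 0.65 to 1 kg, loose on the plate, long side roughly along the rail, starting 30 to 50 mm short of flush and turned by up to 0.2 rad. Origin at the centre of its underside; flush against the rail it is at x = 20.5 mm in the chuck's frame.
- lever (a joint): Lever angle about its upright pivot, rad: 0 = off (paddle nearest the robot), 0.5 = light hold (sprung detent), 1.0 = full hold (second detent, at the hard end stop). Growing values carry the paddle away from the robot. A detent pulls it into the nearest of the three; leaving off or light hold takes about 6 N at the paddle, easing once past 0.25 or 0.75, when it snaps on to the next place by itself.
- lever_front: Near half of the lever's upright black paddle, the half to push. Origin at this half's centre, 67 mm high, 85 mm from the pivot; the pushing face is 3.5 mm towards -x. Its x is the paddle's way of travel to full, y points to the pivot. Whole paddle: 14 mm thick, 30 mm wide (y), from 44 to 90 mm above the bench. The arm to the pivot is 14 mm wide, at 44 to 53 mm height.
- lever_back: Far half of the same paddle (7 mm thick, same axes), 7 mm along x from the near half. Force on both halves from the fingers at once counts as pinching.
- flux_jar: Bystander: white plastic jar with a purple cap, 58x60 mm, 83 mm high, standing on the bench to the right of the chuck. Origin at the centre of its underside.
- brass_frame: Bystander: small U-shaped sheet brass casting, 40x40 mm, 54 mm high, standing on the bench to the left of the chuck. Origin at the centre of its underside.
- dapping_block: Bystander: brass cube of 40 mm with round cups in it, on the bench to the left of the chuck. Origin at the centre of its underside.
Mind the look-alikes: they are no part of the job. There is more than one size of the bench_block; the job needs the larger.

How it is judged:
On the way, in this order (a step that is already met when the one before it is completed fails the run):
1. the block lies flush against the stop rail while the lever is still at off (x of bench_block in the frame of chuck between 0.017 and 0.024 m and y of bench_block in the frame of chuck between -0.027 and 0.027 m and z of bench_block in the frame of chuck between 0.046 and 0.053 m and angle between the x axis of bench_block and the x axis of chuck, either way round below 0.06 rad and value of joint lever below 0.25 rad), for 0.2 s.
2. the lever has been pushed past light hold to the second stop (value of joint lever above 0.93 rad), for 0.2 s.
At the end, for the whole second after the job is handed in: The block lies on the plate, its long side within about 3.5 mm of flush against the stop rail and parallel to it within 0.06 rad, its centre within 27 mm of the plate's centre line so that it does not overhang; the lever rests at the second stop (above 0.93 rad); all is still (x of bench_block in the frame of chuck between 0.017 and 0.024 m and y of bench_block in the frame of chuck between -0.027 and 0.027 m and z of bench_block in the frame of chuck between 0.046 and 0.053 m and angle between the x axis of bench_block and the x axis of chuck, either way round below 0.06 rad and value of joint lever above 0.93 rad and velocity of joint lever between -0.05 and 0.05 rad/s and linear speed of bench_block below 0.01 m/s); the robot touches nothing.
It fails at once if the block was lifted or tipped (z of bench_block in the frame of chuck above 0.06 m or angle between bench_block's own z axis and vertical above 0.15 rad).
It fails at once if the paddle was pinched: the fingers pressed on both of its halves at once (contact force between the fingers and lever_front above 1.5 N and contact force between the fingers and lever_back above 1.5 N).
It fails at once if a bystander was moved (distance of any of flux_jar, brass_frame, dapping_block from where it was at the start of the episode above 0.015 m).
It also fails if it takes over 43 s, if anything falls off the work surface, if the arm or the gripper's body presses on something with over 40 N, if the wrist force passes 120 N, or if a joint passes its speed limit or range.

### The arm

A 6-joint arm with a two-finger parallel gripper is mounted at the origin on a cart in front of the work surface, level with it; the furniture and walls round the work are solid. World frame = base frame: x ahead of the robot, y to its left, z up, the work surface at z = 0. Lengths are in m, angles in rad, forces in N, time in s.
With the tool pointing down it reaches from about 0.325 to 0.9 m from the base axis. Payload 6.1 kg.
Tool frame: the origin (TCP) lies midway between the tips of the shut fingers; the grasp point (between the pads) lies 19 mm behind it; z points along the fingers, y is the line along which they close (so a half turn about z gives the same grasp; the last joint's range is limited). The gripper opens to 85 mm and grips with 20 to 120 N. Pads are 22 mm wide; open, the fingers measure 114 mm over their backs; the gripper's body (76 mm by 85 mm) begins 54 mm behind the grasp point. The pads swing forward as they close: fully open they stand 13 mm farther back than shut.
Start: joints at [1.187, 0.22, 1.526, -0, 1.395, -0.126], TCP at [0.159, 0.604, 0.231] pointing down, gripper open.
Joint ranges: [-2.98, 2.98], [-0.91, 2.08], [0.09, 2.57], [-1.24, 4.39], [0.2, 2.65], [-2.68, 2.68]. Speed limits (rad/s): [2.57, 2.57, 3.01, 3.14, 3.14, 3.14].

### API

Orientations are given as [roll, pitch, yaw] about the fixed x, y, z axes, in that order (R = Rz(yaw) Ry(pitch) Rx(roll)).
In Python, from plant import movep, move_l, set_joints, gripper_to, hold, inverse_kinematics, observe, get_image, get_calibration, Unreachable, job_done gives the robot as it stands. Calls block until the motion is done:
- movep(position, orientation): joint-space move of the TCP to a pose.
- move_l(position, feed=0.15, rotation=None, max_force=None): straight line of the TCP; rotation=None keeps the orientation; feed is the mean speed in m/s. With max_force (N) it stops when the force on the tool has changed by that much, and returns True; else False.
- set_joints(angles): joint-space move.
- gripper_to(opening, f_grip=None): finger opening in m; f_grip is the grip in N (None keeps the last); returns when the fingers have stopped.
- hold(seconds).
- inverse_kinematics(position, orientation): joint angles nearest the present ones, or None.
- observe(): the state.
- get_image(name): name is "scene" or "top" or "wrist"; returns (picture, depth): 384x512x3 uint8, red, green, blue; 384x512 float32, m along the optical axis (not along the pixel's ray), 0 where there is no reading.
- get_calibration(name): a dict with "intrinsics" (3x3 intrinsics, pixels), "world_from_camera" (4x4, takes a point from camera to world coordinates). Camera axes: x right, y down, z forward; pixel columns grow to the right and rows downward; lengths in m; the calibration is good to about 2 mm. A picture is of the moment at which its call begins: read the wrist's pose just before it. get_calibration takes no time and is no camera call; for the wrist camera it gives the pose at the moment of the call.
A pose or a line that the arm cannot do raises Unreachable and nothing moves.
- job_done(): hands the job in; it is judged then, once.
The state is a dict: "time_s": time; "q": joint angles; "joint_velocities": joint speeds; "joint_torque": joint torques, N m; "eef_pos": TCP position; "tcp_rot": TCP orientation; "ft_force": force on the tool from outside, world axes, zero at the start; "torque": the same for the moment, N m; "opening": finger opening in m; "grasp_force": force on a finger pad.
Only numpy, scipy, OpenCV 4.12 (cv2) and the standard library are available. Lean on these libraries where they do the work, as an engineer would, in place of code of your own. Each camera call takes 0.05 s, during which the arm holds its last target. There are 200 camera calls.

## Working session

There is one attempt and no reset: what is moved stays moved. The work goes in short steps, each a Python script; the robot and the scene stay as the last script left them, time stands still between calls to the robot, and variables do not carry over. Pictures are saved under pics/ and viewed, at most 10 in all, crops included, and the job is handed in when it is done.

```bash
mkdir -p pics; python3 - <<'E'
from plant import *
import cv2,numpy as np,pickle
d={}
for n in("scene","top"):
    c=get_calibration(n); p,z=get_image(n); d[n]=(p,z,c)
    cv2.imwrite(f"pics/{n}0.png",cv2.cvtColor(p,cv2.COLOR_RGB2BGR)); print(n,c)
pickle.dump(d,open("d0.pkl","wb")); print(observe()["time_s"],observe()["tcp_rot"])
E
```

```text
scene {'intrinsics': array([[499.26177012,   0.        , 250.5709086 ],
       [  0.        , 499.26177012, 186.97800461],
       [  0.        ,   0.        ,   1.        ]]), 'world_from_camera': array([[ 0.75563997, -0.29954487,  0.58247842, -0.39650195],
       [-0.65470322, -0.37161073,  0.65823184, -0.91604958],
       [ 0.01928526, -0.87873679, -0.47691691,  0.77646741],
       [ 0.        ,  0.        ,  0.        ,  1.        ]])}
top {'intrinsics': array([[428.3229717 ,   0.        , 253.93988822],
       [  0.        , 428.3229717 , 189.3311717 ],
       [  0.        ,   0.        ,   1.        ]]), 'world_from_camera': array([[-0.01101606, -0.98533681,  0.17026455,  0.31891554],
       [-0.99970503,  0.01453847,  0.01945486,  0.05514259],
       [-0.02164498, -0.17000001, -0.98520632,  1.09837914],
       [ 0.        ,  0.        ,  0.        ,  1.        ]])}
0.1 [-3.13984164e+00 -2.28997276e-04  2.88375796e+00]
```

View pics/top0.png

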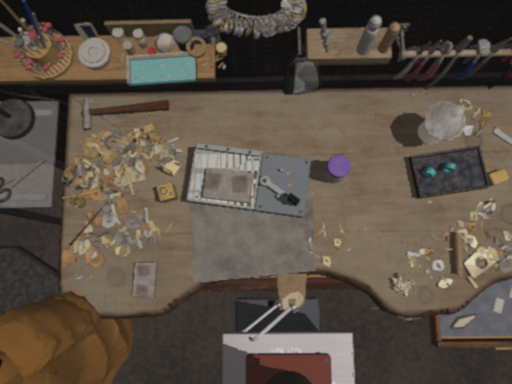

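View pics/scene0.png

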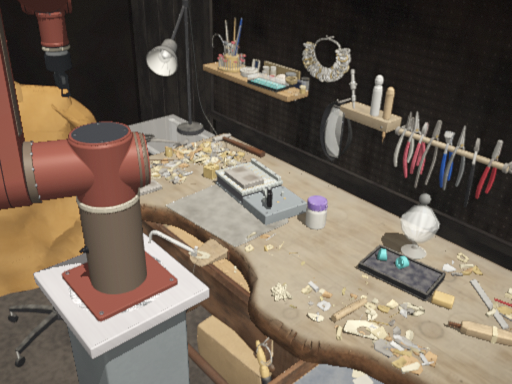

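Top view: the chuck spans about (188–310, 145–215), with the block at (228,186), the lever paddle at (290,198), the jar at (339,166), and brass pieces at (166,192) and (172,168). I'll take a zoomed crop with the depth-based height map next.

```bash
cat > h.py <<'E'
import numpy as np,cv2
def cloud(z,c):
    K=c["intrinsics"];T=c["world_from_camera"]
    v,u=np.indices(z.shape); P=np.stack([(u-K[0,2])/K[0,0]*z,(v-K[1,2])/K[1,1]*z,z],-1)
    return P@T[:3,:3].T+T[:3,3]
def ray(uv,h,c):
    K=c["intrinsics"];T=c["world_from_camera"]
    uv=np.atleast_2d(uv).astype(float); d=np.c_[(uv-K[:2,2])/[K[0,0],K[1,1]],np.ones(len(uv))]@T[:3,:3].T
    return T[:3,3]+d*((h-T[2,3])/d[:,2])[:,None]
E
python3 - <<'E'
import pickle,cv2,numpy as np
from h import *
d=pickle.load(open("d0.pkl","rb")); p,z,c=d["top"]
P=cloud(z,c)
cr=p[140:222,150:355]; a=cv2.resize(cr[:,:,::-1],None,fx=3.9,fy=3.9,interpolation=cv2.INTER_CUBIC)
Z=P[140:222,150:355,2]; b=cv2.resize(cv2.applyColorMap((np.clip(Z/0.1,0,1)*255).astype(np.uint8),cv2.COLORMAP_JET),(a.shape[1],260))
a=cv2.resize(a,(a.shape[1],320)); 
cv2.imwrite("pics/crop0.png",np.vstack([a,b]))
for r in range(146,218,5): print(r,[int(1000*P[r,k,2]) for k in range(184,314,6)])
p,z,c=d["scene"]; 
cv2.imwrite("pics/crop1.png",cv2.resize(p[150:240,185:335,::-1],None,fx=5.3,fy=5.3,interpolation=cv2.INTER_CUBIC))
E
```

```text
146 [-3, 0, 63, 65, 69, 64, 62, 0, 2, -2, 0, 0, 0, -2, 0, 0, -3, 0, 0, 1, 4, 0]
151 [2, 1, 51, 51, 1098, 51, 59, 67, 65, 63, 62, 65, 65, 2, 1098, 0, 3, 0, 1, 0, -2, 0]
156 [2, -3, 53, 51, 48, 53, 49, 50, 51, 50, 49, 50, 55, 31, 36, 35, 34, 34, -3, 1, 3, -3]
161 [-1, 0, 48, 50, 49, 48, 51, 51, 49, 52, 50, 49, 51, 36, 38, 34, 36, 39, 37, 34, 36, 0]
166 [0, 0, 54, 48, 54, 49, 45, 50, 48, 47, 48, 50, 49, 35, 40, 39, 36, 32, 37, 38, 35, 0]
171 [3, -2, 52, 47, 68, 68, 65, 70, 68, 65, 48, 52, 51, 37, 39, 33, 49, 33, 35, 36, 35, -2]
176 [0, 54, 49, 50, 67, 66, 68, 71, 67, 63, 70, 66, 46, 51, 33, 36, 35, 37, 37, 35, 37, 0]
181 [3, 50, 50, 51, 64, 66, 68, 69, 69, 70, 70, 66, 52, 53, 55, 39, 38, 37, 36, 35, 35, 0]
186 [1, 51, 46, 49, 66, 68, 69, 68, 67, 65, 68, 65, 55, 38, 55, 52, 38, 36, 34, 38, 35, 0]
191 [2, 52, 50, 50, 67, 66, 67, 68, 66, 68, 66, 52, 13, 39, 37, 46, 52, 35, 1098, 39, 38, 6]
196 [2, 45, 49, 69, 71, 67, 64, 66, 64, 67, 65, 50, 34, 36, 35, 39, 37, 56, 91, 38, 37, 6]
201 [-1, 14, 48, 50, 51, 52, 52, 51, 55, 68, 73, 48, 36, 36, 32, 35, 36, 33, 86, 92, 35, 4]
206 [0, 3, 7, 5, 2, 6, 14, 13, 52, 53, 49, 51, 35, 34, 39, 36, 35, 34, 36, 34, 34, 3]
211 [2, 2, 3, 4, 5, 1, 3, 3, 4, 5, 1, 5, 18, 33, 40, 34, 34, 36, 38, 38, 2, 4]
216 [-4, 1, 3, 1, 3, 4, 5, 5, 3, 5, 4, 4, 5, 6, 5, 5, 4, 1, 17, 1098, 1, 4]
```

View pics/crop0.png

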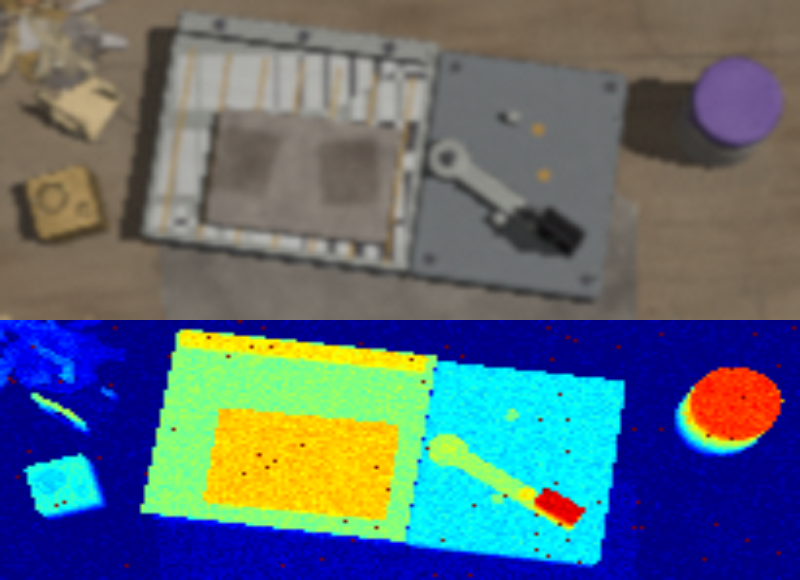

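View pics/crop1.png

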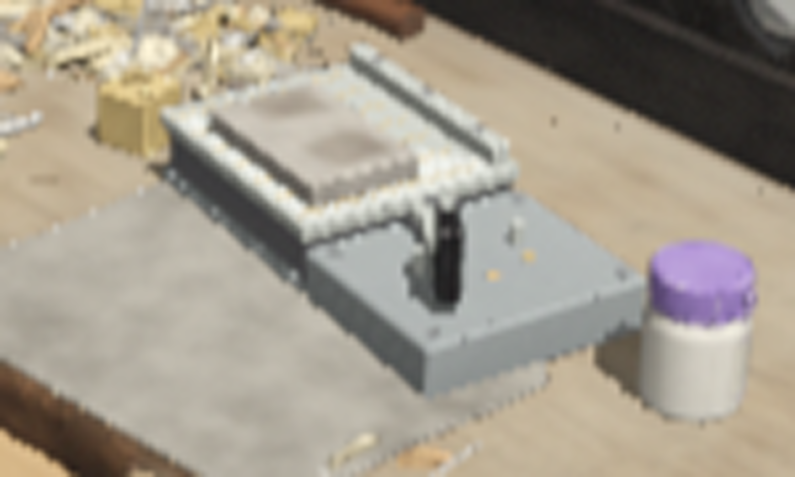

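Crops: the rail is at the top of the plate, the block is 30–50 mm short of it and turned slightly relative to the chuck, and the lever is at off (near the robot). The frame and cube are left of the plate and the jar is right of the housing. Next I'll fit poses from the heights.

```bash
cat >> h.py <<'E'
def comp(m,near):
    n,l,s,ce=cv2.connectedComponentsWithStats(m.astype(np.uint8),connectivity=4)
    k=min([i for i in range(1,n) if s[i,4]>20],key=lambda i:np.hypot(*(ce[i]-near))); return l==k
def rect(P,m):
    (c,wh,a)=cv2.minAreaRect((P[m][:,:2]*1000).astype(np.float32)); return np.array(c),wh,a
def rect2(P,m,a0):
    # robust extents: along axis a, via percentile of rows
    best=None
    for a in np.radians(np.arange(a0-6,a0+6,.1)):
        R=np.array([[np.cos(a),np.sin(a)],[-np.sin(a),np.cos(a)]]); q=P[m][:,:2]*1000@R.T
        lo,hi=np.percentile(q,.7,0),np.percentile(q,99.3,0); A=np.prod(hi-lo)
        if best is None or A<best[0]: best=(A,R.T@((lo+hi)/2),hi-lo,np.degrees(a))
    return best[1:]
E
python3 - <<'E'
import pickle
from h import *
d=pickle.load(open("d0.pkl","rb"))
for n in("top","scene"):
    p,z,c=d[n]; P=cloud(cv2.medianBlur(z,3),c); H=P[...,2]
    K,T=c["intrinsics"],np.linalg.inv(c["world_from_camera"])
    def px(X): q=K@(T[:3,:3]@X+T[:3,3]); return q[:2]/q[2]
    XY=P[...,:2]
    box=(abs(P[...,0]-0.45)<.25)&(abs(P[...,1]-0.06)<.3)
    g=ray([[248,180]],.04,d["top"][2])[0]; b=ray([[228,186]],.067,d["top"][2])[0]; r=ray([[222,151]],.064,d["top"][2])[0];pd=ray([[291,199]],.09,d["top"][2])[0]; pl=ray([[215,160]],.05,d["top"][2])[0];ho=ray([[285,175]],.036,d["top"][2])[0]
    jar=ray([[339,166]],.083,d["top"][2])[0]
    for nm,m,q in(("chuck",(H>.028)&(H<.12),g),("block",(H>.0585)&(H<.08),b),("rail",(H>.0575)&(H<.075),r),("plate",(H>.043)&(H<.058),pl),("paddle",(H>.075)&(H<.11),pd),("jar",(H>.07)&(H<.1),jar)):
        m=comp(m&box,px(q)); 
        ce,wh,a=rect(P,m); print(n,nm,m.sum(),ce.round(1),np.round(wh,1),round(a,2),"robust",[np.round(k,2) for k in rect2(P,m,a)],"z",np.median(H[m]).round(4))
E
```

```text
top chuck 6910 [528.4  89.3] [295.4 151.5] 81.49 robust [array([526.87,  89.48]), array([290.18, 147.37]), np.float64(82.39)] z 0.0503
top block 1425 [510.3 141.9] [115.1  75.5] 82.23 robust [array([509.93, 141.75]), array([113.45,  74.3 ]), np.float64(82.63)] z 0.0674
top rail 328 [600.7 141.9] [157.5  12.9] 81.36 robust [array([600.63, 141.73]), array([155.94,  12.45]), np.float64(81.16)] z 0.0639
top plate 2210 [536.6 151.3] [170.4 148.8] 81.41 robust [array([530.94, 151.73]), array([168.79, 136.77]), np.float64(82.11)] z 0.0506
top paddle 81 [470.8 -17.5] [28.9 14.6] 51.21 robust [array([470.64, -17.48]), array([28.43, 14.38]), np.float64(52.11)] z 0.0895
top jar 431 [ 549.5 -129. ] [53.4 55.2] 83.56 robust [array([ 549.39, -129.21]), array([52.02, 53.69]), np.float64(79.06)] z 0.0827
scene chuck 3353 [523.1  83.3] [475.8 154.4] 82.92 robust [array([521.99,  75.12]), array([455.14, 148.08]), np.float64(82.12)] z 0.0497
scene block 499 [508.8 142.8] [120.3  77.6] 83.09 robust [array([508.08, 141.37]), array([115.6 ,  75.26]), np.float64(82.19)] z 0.0676
scene rail 138 [599.8 138.7] [158.6  17.6] 81.64 robust [array([598.92, 138.23]), array([155.11,  15.14]), np.float64(81.24)] z 0.0634
scene plate 783 [526.3 115.4] [254.3 149.1] 86.77 robust [array([526.18, 121.77]), array([229.98, 143.33]), np.float64(84.77)] z 0.0513
scene paddle 49 [468.7 -18.7] [29.8 14. ] 54.94 robust [array([468.62, -18.91]), array([29.04, 14.02]), np.float64(54.94)] z 0.0877
scene jar 233 [ 547.2 -133.3] [53.9 56.8] 25.26 robust [array([ 546.19, -133.28]), array([52.53, 54.13]), np.float64(19.26)] z 0.0823
```

```bash
cat >> h.py <<'E'
PSI=np.radians(-8.6); C=np.array([.5375,.1513]); RC=np.array([[np.cos(PSI),-np.sin(PSI)],[np.sin(PSI),np.cos(PSI)]])
def W(x,y,z): return [*(C+RC@np.array([x,y])),z]
def look(name):
    import plant
    c=plant.get_calibration("top"); p,z=plant.get_image("top"); cv2.imwrite(f"pics/{name}.png",p[130:230,140:360,::-1].repeat(3,0).repeat(3,1))
    P=cloud(cv2.medianBlur(z,3),c); X=(P[...,:2]-C)@RC; H=P[...,2]
    b=comp((H>.0585)&(H<.08)&(X[...,0]<.0565)&(abs(X[...,0])<.08)&(abs(X[...,1])<.09),[228,180])
    ce,wh,a=rect(P,b); print("block",((ce/1000-C)@RC).round(4),wh,"deg",a-90-np.degrees(PSI))
    m=(H>.075)&(H<.11)&(abs(X[...,0])<.08)&(X[...,1]<-.12)&(X[...,1]>-.215)
    if m.sum():
        v=(rect(P,m)[0]/1000-C)@RC-[0,-.102]; print("lever j",.5+np.arctan2(v[0],-v[1]),np.hypot(*v))
E
python3 - <<'E'
from plant import *; from h import *
o=[np.pi,0,np.pi+PSI]; y=-.0134
gripper_to(.05)
movep(W(-.09,y,.15),o); print(observe()["time_s"])
move_l(W(-.088,y,.054),.12)
print("first",move_l(W(-.045,y,.054),.05,max_force=20),observe()["eef_pos"],observe()["ft_force"])
print("hit",move_l(W(-.02,y,.054),.025,max_force=18)); s=observe(); print((s["eef_pos"][:2]-C)@RC,s["eef_pos"][2],s["ft_force"],s["time_s"])
hold(.1)
move_l(W(-.075,y,.056),.12); move_l(W(-.09,y,.15),.2)
look("a1"); print(observe()["time_s"])
E
```

```text
2.5
first False [0.49007591 0.14483749 0.05379097] [-5.9347279   1.2637409   4.13971138]
hit True
[-0.02830851 -0.01366942] 0.052698079452305494 [ 0.51459115  0.41998162 -0.26163896] 5.2667
block [ 0.0187 -0.0492] (44.97622299194336, 75.36975860595703) deg -0.0725082397460941
lever j 0.0046010652514983374 0.0853740215582858
6.575
```

The stop point (TCP at −28.3 mm) matches flush, but the arm blocks part of the view. I'll move it clear and look again.

```bash
python3 - <<'E'
from plant import *; from h import *
gripper_to(0)
movep([.40,-.20,.22],[np.pi,0,np.pi+PSI-.5]); look("a2"); print(observe()["time_s"])
E
```

```text
block [ 0.0194 -0.014 ] (115.3972396850586, 74.15831756591797) deg 0.005540466308593395
lever j 0.0012398489651320177 0.08532742277059123
8.5167
```

View pics/a2.png

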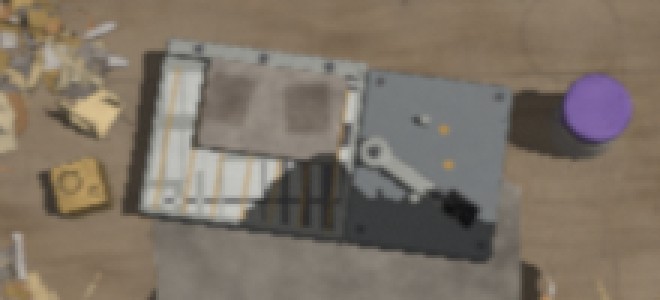

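The picture shows the block flush along the rail (crop 200–355, 60–155), the lever at off near (460,207), and the jar, frame and cube where they started. Now the lever.

```bash
python3 - <<'E'
from plant import *; from h import *
def L(j,off,z=.066):
    a=j-.5; t=np.array([np.cos(a),np.sin(a)]); r=np.array([np.sin(a),-np.cos(a)])
    return W(*(np.array([0,-.102])+.085*r-off*t),z),[np.pi,0,np.pi+PSI+a]
p,o=L(0,.045,.15); movep(p,o)
p,o=L(0,.045); move_l(p,.12)
for j in np.arange(0,.86,.1):
    p,o=L(j,.0145); h=move_l(p,.06,rotation=o,max_force=30); s=observe(); print(round(j,2),h,s["ft_force"].round(1),s["time_s"])
    if h: break
else:
    p,o=L(.97,.0145); print("end",move_l(p,.04,rotation=o,max_force=15),observe()["ft_force"])
p,_=L(s and .9,.05); move_l(p,.12); p[2]=.2; move_l(p,.2)
movep([.40,-.20,.22],[np.pi,0,np.pi+PSI-.5]); look("a3"); print(observe()["time_s"])
E
```

```text
0.0 False [-0.8  0.6  0.9] 10.925
0.1 False [-3.4  3.9  1.8] 11.2167
0.2 False [-2.   0.7 -0.9] 11.5083
0.3 False [ 0.2 -0.4 -0.5] 11.8
0.4 False [-0.2  0.7  0.4] 12.0917
0.5 False [-1.8  0.8 -0.1] 12.3833
0.6 False [-4.9  1.2  0.4] 12.675
0.7 False [-0.3 -0.2 -0.1] 12.9667
0.8 False [-0.3 -1.6  0.5] 13.2583
end False [-5.66757548 -1.23630613  2.54486702]
block [ 0.0196 -0.0142] (115.25408935546875, 73.67662811279297) deg 0.1519790649414059
lever j 0.9950202813024787 0.08465318888148282
15.8917
```

View pics/a3.png

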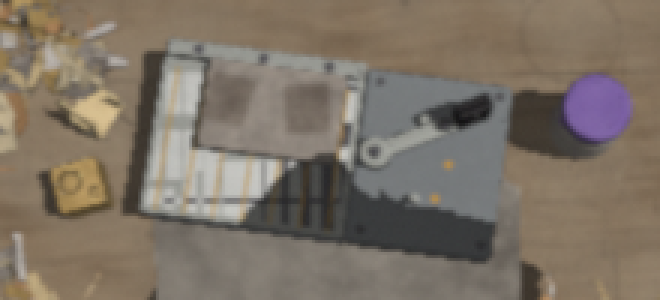

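The lever is at full hold (paddle at (470,110), j ≈ 0.995), the block is still flush, and the bystanders haven't moved. Handing in.

```bash
python3 -c "
from plant import *
print(job_done())"
```

```text
the job is handed in; nothing more can be done
None
```

I handed the job in at about 16 s: the top camera showed the block flush against the rail, the lever at full hold (about 0.995 rad) and the jar, brass frame and brass cube where they started; no verdict came back.

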